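Close the shaker wells with their own lids

TASK

Close the three shaker wells in the serving board for the night, each with the lid that belongs to it: the lids look alike, but each drops down flat on the board over one well only, so find out by trying. Move the lids about by their knobs, keeping them down on the board or just clear of it all the way rather than carrying them through the air, and leave the other things standing where they are.

Things in the scene. Friction and masses are not known exactly. Their poses are not given: they have to be found in the camera images.
- board: fixed dark wooden board, 224 mm (x, away from the robot) by 400 mm (y, to the left), 24 mm thick; origin: centre of its underside, on the table. Three wells are sunk in its far half at x = 64, y = 137, 19 and -99 mm; the lids start in its near half at x about -64 mm, one opposite each well (within 6 mm in y). A carton and a lime stand on its right end, from y = -150 on
- well_1 (a point): centre of the left well's mouth, on the board's surface 24 mm above the table, axes as the board's: a perforated crown flush with the board, in a groove 8 mm wide, 9 deep, mean diameter 55, 61 or 67 mm (one of each, differs from run to run). Only the lid of that diameter drops in, 7 mm, until its disc lies on the board; the play is 1 mm all round. Any other lid stays up and slides on
- well_2 (a point): centre of the middle well's mouth, on the board's surface 24 mm above the table, axes as the board's: a perforated crown flush with the board, in a groove 8 mm wide, 9 deep, mean diameter 55, 61 or 67 mm (one of each, differs from run to run). Only the lid of that diameter drops in, 7 mm, until its disc lies on the board; the play is 1 mm all round. Any other lid stays up and slides on
- well_3 (a point): centre of the right well's mouth, on the board's surface 24 mm above the table, axes as the board's: a perforated crown flush with the board, in a groove 8 mm wide, 9 deep, mean diameter 55, 61 or 67 mm (one of each, differs from run to run). Only the lid of that diameter drops in, 7 mm, until its disc lies on the board; the play is 1 mm all round. Any other lid stays up and slides on
- lid_a: aluminium lid, one of three alike from above: disc 80 mm wide, 3 mm thick; on it a round wooden knob, 24 mm wide, 16 mm high; below, a round rim with a rounded foot, 6 mm thick, 7 mm deep, mean diameter 55, 61 or 67 mm (one of each; which is not told). Origin: centre of the rim's lower edge, z up; disc's top at 10 mm, knob's top at 26 mm. About 0.16 kg. Starts on its rim on the board's near half
- lid_b: aluminium lid, one of three alike from above: disc 80 mm wide, 3 mm thick; on it a round wooden knob, 24 mm wide, 16 mm high; below, a round rim with a rounded foot, 6 mm thick, 7 mm deep, mean diameter 55, 61 or 67 mm (one of each; which is not told). Origin: centre of the rim's lower edge, z up; disc's top at 10 mm, knob's top at 26 mm. About 0.16 kg. Starts on its rim on the board's near half
- lid_c: aluminium lid, one of three alike from above: disc 80 mm wide, 3 mm thick; on it a round wooden knob, 24 mm wide, 16 mm high; below, a round rim with a rounded foot, 6 mm thick, 7 mm deep, mean diameter 55, 61 or 67 mm (one of each; which is not told). Origin: centre of the rim's lower edge, z up; disc's top at 10 mm, knob's top at 26 mm. About 0.16 kg. Starts on its rim on the board's near half
- pick_box: bystander: small carton of picks, 30 x 46 x 64 mm, standing on the right end of the board; origin at the centre of its underside
- lime: bystander: lime, 57 x 46 x 45 mm, lying on the right end of the board; origin at the centre of its underside
- jar_e: bystander: glass jar 54 mm across, 84 mm high, right of the board; origin at the centre of its underside
- jar_d: bystander: glass jar 60 mm across, 86 mm high, right of the board; origin at the centre of its underside
- spice_jar_1: bystander: spice jar 41 mm across, 105 mm high, left of the board; origin at the centre of its underside
- spice_jar_2: bystander: spice jar 41 mm across, 105 mm high, left of the board; origin at the centre of its underside
- kraft_box: bystander: kraft carton 66 x 100 x 75 mm, on the near left of the table; origin at the centre of its underside

How it is judged:
By the outcome, as a careful person would: the job done as asked, in the order asked, and still so for the second after the job is handed in, with the robot touching nothing.
It also fails if it takes over 72 s, if anything falls off the work surface, if the arm or the gripper's body presses on something with over 40 N, if the wrist force passes 120 N, or if a joint passes its speed limit or range.

ROBOT

A 7-joint arm with a two-finger parallel gripper is mounted at the origin on the work surface; the furniture and walls round the work are solid. World frame = base frame: x ahead of the robot, y to its left, z up, the work surface at z = 0. Lengths are in mm, angles in rad, forces in N, time in s.
With the tool pointing down it reaches from about 425 to 875 mm from the base axis. Payload 4.7 kg.
Tool frame: the origin (TCP) lies at the very end of the fingers, on their centre line; the grasp point (between the pads) lies 19 mm behind it; z points along the fingers, y is the line along which they close (so a half turn about z gives the same grasp; the last joint's range is limited). The gripper opens to 85 mm and grips with 20 to 120 N. Pads are 22 mm wide; open, the fingers measure 114 mm over their backs; the gripper's body (76 mm by 85 mm) begins 54 mm behind the grasp point. The pads swing forward as they close: fully open they stand 13 mm farther back than shut.
Start: joints at [1.222, 0.321, -0.07, 1.45, 0.023, 1.371, -0.057], TCP at [230.662, -607.717, 231.349] pointing down, gripper open.
Joint ranges: [-2.86, 2.86], [-0.3, 2.09], [-1.38, 1.24], [0.06, 2.45], [-1.56, 4.7], [0.09, 2.05], [-2.69, 2.69]. Speed limits (rad/s): [2.57, 2.57, 3.14, 3.14, 3.14, 3.14, 3.14].

INTERFACE

Orientations are given as a unit quaternion [x, y, z, w].
In Python, from cell import env gives the robot as it stands. The module is installed in compiled form; this text tells all that it offers.
- The arm moves only by the tool arm_command, never from a script. Its argument "plan" is a list of rows, each an object of numbers: "wx", "wy", "wz": the turn, a rotation vector about the tool's x, y, z in degrees; "tx", "ty", "tz": the shift along the tool's x, y, z in cm; "gripper": the finger opening in cm, from 0 to 8.54. In form: [{"wx": .., "wy": .., "wz": .., "tx": .., "ty": .., "tz": .., "gripper": ..}, ...]. A call has 1 to 10 rows; each row is the pose to reach, as a shift and turn from the pose commanded when the call began, along the tool's axes at that moment; what a row does not reach only later rows make up. A row lasts 1/8 s, in which the tool goes at most 62.5 mm and 10.7 degrees, less where a joint would pass 70% of its speed; a pose out of reach is approached as far as the arm can. A call with a gripper value outside its range is refused whole. The fingers move at their own pace and stop on an object; "grip_force" is the grip in N (left out, the last holds). Time passes only in rows, so rows that repeat a pose let the fingers close. It gives the time, the measured TCP pose, the force, the opening and the grip force at its end, in the units of the state.
- env.observe(): the state, without advancing time (a new reading comes with each control period).
- env.snapshot(name): name is "side" or "top" or "wrist"; returns a dict with "img" (400x640x3 uint8, blue, green, red), "vertical_fov" (degrees; the focal length in pixels is half the picture's height over the tangent of half this angle, whatever the lens; pixels are square), "cx", "cy" (the principal point, pixels), "R" (3x3) and "t" (3): a world point X has camera coordinates R X + t; the wrist camera has in their place "T_tool_cam" (4x4, takes a point from camera to tool coordinates, whose origin is the TCP and whose axes are the flange's). Camera axes: x right, y down, z forward; pixel columns grow to the right and rows downward; lengths in mm; the calibration is good to about 2 mm. The wrist camera is an equidistant fisheye: a pixel r from the principal point sees the ray r / f radians off the axis. A picture is of the moment at which its call begins: read the wrist's pose just before it. There is no depth.
- env.close_job(): hands the job in; it is judged then, once.
Trained networks look in the newest picture that a camera, given by its name, has taken for a name from the list of things; names that differ only in an ending like _2 or _b are one class to them, and where a whole thing is asked for, a point or a joint stands for the part that bears it (a point fixed in the world has none). Each returns a list of dicts, best first, with "p" (0 to 1); they miss things now and then, are a little off and sometimes report something else, mostly with a low value. They report only what shows in the picture. A call takes as long as a camera call.
- env.boxes_of(query, camera): "rect" ([left, top, right, bottom] in pixels, round what is visible of it).
The state is a dict: "t": time; "q": joint angles; "joint_velocities": joint speeds; "joint_efforts": joint torques, N m; "position": TCP position; "orientation": TCP orientation; "wrist_force": force on the tool from outside, world axes, zero at the start; "torque": the same for the moment, N m; "width": finger opening in mm; "grasp_force": force on a finger pad.
Only numpy, scipy, OpenCV 4.12 (cv2) and the standard library are available. Lean on these libraries where they do the work, as an engineer would, in place of code of your own. Each camera call takes 0.05 s, during which the arm holds its last target. There are 200 camera calls.

## Working session

There is one attempt and no reset: what is moved stays moved. The work goes in short steps, Python scripts to look and compute and a tool call to move; the robot and the scene stay as the last step left them, time stands still between calls to the robot, and variables do not carry over. Pictures are saved under pics/ and viewed, at most 10 in all, crops included, and the job is handed in when it is done.

Besides the shell and the picture viewer there is one more tool, called after "Request:" as name(argument=value, ...) on one line, values as JSON. arm_command: Moves the arm, as the interface text tells. Its arguments: {"type":"object","properties":{"plan":{"type":"array"},"grip_force":{"type":"number"}},"required":["plan"]}

```bash
mkdir -p pics; cat > h.py <<'E'
import numpy as np,cv2
from cell import env
from scipy.spatial.transform import Rotation as Ro
def ray(s,u,v):
    f=200/np.tan(np.radians(s["vertical_fov"])/2)
    d=np.array([(u-s["cx"])/f,(v-s["cy"])/f,1]); R=np.array(s["R"]);t=np.array(s["t"])
    return -R.T@t, R.T@d
def onz(s,u,v,z):
    o,d=ray(s,u,v); return o+d*(z-o[2])/d[2]
def proj(s,X):
    f=200/np.tan(np.radians(s["vertical_fov"])/2)
    c=np.array(s["R"])@np.array(X)+np.array(s["t"]); return [s["cx"]+f*c[0]/c[2],s["cy"]+f*c[1]/c[2]]
def totool(p,o=None):
    o=o or env.observe(); return Ro.from_quat(o["orientation"]).inv().apply(np.array(p)-o["position"])/10
E
python3 - <<'E'
from h import *
for n in("top","side"):
    s=env.snapshot(n); cv2.imwrite(f"pics/{n}0.png",s["img"])
    for q in("lid_a","board"):
        for b in env.boxes_of(q,n):
            r=b["rect"];u,v=(r[0]+r[2])/2,(r[1]+r[3])/2
            print(n,q,round(b["p"],2),np.round(r),onz(s,u,v,34).round())
    print(-np.array(s["R"]).T@s["t"])
o=env.observe();print(o["t"],o["position"],Ro.from_quat(o["orientation"]).as_matrix().round(3),o["width"])
E
```

```text
top lid_a 0.8 [284. 183. 312. 213.] [429.  66.  34.]
top lid_a 0.66 [320. 185. 352. 215.] [426. -38.  34.]
top lid_a 0.62 [237. 182. 266. 212.] [428. 191.  34.]
top board 0.9 [226. 134. 375. 215.] [492.  59.  34.]
[ 341.6146643    13.38656025 1168.23454707]
side lid_a 0.81 [271. 234. 304. 259.] [428. 198.  34.]
side lid_a 0.81 [295. 204. 328. 227.] [425.  81.  34.]
side lid_a 0.76 [313. 177. 349. 201.] [424. -28.  34.]
side lid_a 0.16 [240. 256. 262. 304.] [453. 314.  34.]
side board 0.66 [215. 156. 362. 282.] [471. 117.  34.]
[ 49.79094387 800.71191744 828.21336853]
0.3 [ 230.58077444 -607.55976072  230.99052118] [[ 0.935  0.355 -0.   ]
 [ 0.355 -0.935  0.   ]
 [-0.    -0.001 -1.   ]] 85.72115777966988
```

View pics/top0.png

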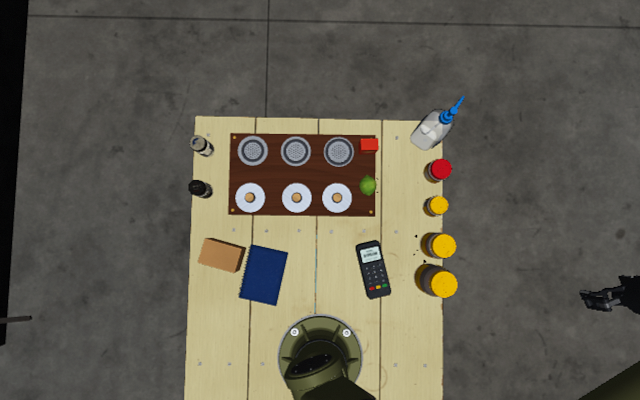

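View pics/side0.png

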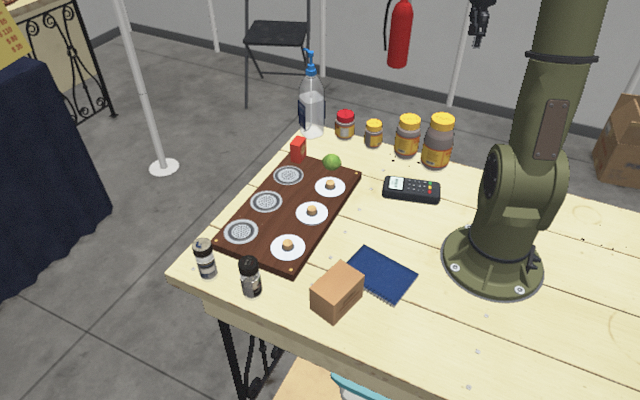

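The top view shows the wells at about (252,151), (296,151) and (338,152), the lids at (250,198), (297,198) and (337,198), the carton at (369,145) and the lime at (368,186). The board lies nearly square to the robot. Next I go above the board and look with the wrist camera.

```bash
python3 - <<'E'
from h import *
s=env.snapshot("top"); g=cv2.cvtColor(s["img"],cv2.COLOR_BGR2GRAY)
hsv=cv2.cvtColor(s["img"],cv2.COLOR_BGR2HSV)
roi=np.zeros_like(g);roi[120:230,215:390]=1
m=((s["img"].max(2)<95)&(roi>0)).astype(np.uint8)*255
m=cv2.morphologyEx(m,cv2.MORPH_OPEN,np.ones((3,3)))
c=max(cv2.findContours(m,cv2.RETR_EXTERNAL,cv2.CHAIN_APPROX_NONE)[0],key=cv2.contourArea)
bx=cv2.boxPoints(cv2.minAreaRect(c)); P=np.array([onz(s,*p,24) for p in bx]);print(P.round(1),P.mean(0),np.linalg.norm(np.diff(P,axis=0),axis=1))
for n,(u,v) in dict(w1=(252,151),w2=(296,151),w3=(338,152),l1=(250,198),l2=(297,198),l3=(337,198)).items(): print(n,onz(s,u,v,24 if n[0]=='w' else 34).round(1))
o=env.observe()
T=np.array([500,60,300]);print(totool(T,o))
R=Ro.from_quat(o["orientation"]);print((R.inv()*Ro.from_matrix([[1,0,0],[0,-1,0],[0,0,-1]])).as_rotvec(degrees=True))
w=env.snapshot("wrist");print(np.round(w["T_tool_cam"],3),w["vertical_fov"],w["cx"],w["cy"])
E
```

```text
[[ 601.8  259.1   24. ]
 [ 609.3 -139.4   24. ]
 [ 386.4 -141.3   24. ]
 [ 379.3  251.9   24. ]] [494.20536568  57.58315636  24.        ] [398.59407193 222.94761947 393.29348041]
w1 [555.8 194.7  24. ]
w2 [558.   74.2  24. ]
w3 [557.4 -41.   24. ]
l1 [425.8 194.8  34. ]
l2 [428.1  68.2  34. ]
l3 [430.1 -39.7  34. ]
[ 48.88073674 -52.85322246  -6.87500073]
[-2.13299420e-02  8.40189275e-03  2.07919214e+01]
[[-1.00000e-03 -9.50000e-01 -3.12000e-01  7.99820e+01]
 [ 1.00000e+00 -0.00000e+00 -1.00000e-03 -6.73000e-01]
 [ 1.00000e-03 -3.12000e-01  9.50000e-01 -1.42214e+02]
 [ 0.00000e+00  0.00000e+00  0.00000e+00  1.00000e+00]] 65.70646984690485 316.52042897396996 198.06157425146114
```

Request:
arm_command(plan=[{"tx":5,"ty":-5,"tz":-5,"wz":5,"gripper":5},{"tx":53.5,"ty":-51,"tz":-6.9,"wz":20.8,"gripper":5},{"tx":53.5,"ty":-51,"tz":-6.9,"wz":20.8,"gripper":5},{"tx":53.5,"ty":-51,"tz":-6.9,"wz":20.8,"gripper":5},{"tx":53.5,"ty":-51,"tz":-6.9,"wz":20.8,"gripper":5},{"tx":53.5,"ty":-51,"tz":-6.9,"wz":20.8,"gripper":5},{"tx":53.5,"ty":-51,"tz":-6.9,"wz":20.8,"gripper":5},{"tx":53.5,"ty":-51,"tz":-6.9,"wz":20.8,"gripper":5},{"tx":53.5,"ty":-51,"tz":-6.9,"wz":20.8,"gripper":5},{"tx":53.5,"ty":-51,"tz":-6.9,"wz":20.8,"gripper":5}])

```text
validation failed for argument at $.pl...
```

Request:
arm_command(plan=[{"wx":0,"wy":0,"wz":5,"tx":5,"ty":-5,"tz":-5,"gripper":5},{"wx":0,"wy":0,"wz":20.8,"tx":53.5,"ty":-51,"tz":-6.9,"gripper":5},{"wx":0,"wy":0,"wz":20.8,"tx":53.5,"ty":-51,"tz":-6.9,"gripper":5},{"wx":0,"wy":0,"wz":20.8,"tx":53.5,"ty":-51,"tz":-6.9,"gripper":5},{"wx":0,"wy":0,"wz":20.8,"tx":53.5,"ty":-51,"tz":-6.9,"gripper":5},{"wx":0,"wy":0,"wz":20.8,"tx":53.5,"ty":-51,"tz":-6.9,"gripper":5},{"wx":0,"wy":0,"wz":20.8,"tx":53.5,"ty":-51,"tz":-6.9,"gripper":5},{"wx":0,"wy":0,"wz":20.8,"tx":53.5,"ty":-51,"tz":-6.9,"gripper":5},{"wx":0,"wy":0,"wz":20.8,"tx":53.5,"ty":-51,"tz":-6.9,"gripper":5},{"wx":0,"wy":0,"wz":20.8,"tx":53.5,"ty":-51,"tz":-6.9,"gripper":5}])

```text
t: 1.65
position: [495.7, -53.0, 294.8]
orientation: [1.0, -0.0, 0.001, 0.0]
wrist_force: [0.9, -0.5, 0.0]
width: 49.8
grasp_force: 0.0
```

Request:
arm_command(plan=[{"wx":0,"wy":0,"wz":0,"tx":5,"ty":-11,"tz":0,"gripper":5},{"wx":0,"wy":0,"wz":0,"tx":5,"ty":-11,"tz":0,"gripper":5},{"wx":0,"wy":0,"wz":0,"tx":5,"ty":-11,"tz":0,"gripper":5},{"wx":0,"wy":0,"wz":0,"tx":5,"ty":-11,"tz":0,"gripper":5}])

```text
t: 2.15
position: [545.0, 54.6, 294.0]
orientation: [1.0, -0.0, -0.0, 0.0]
wrist_force: [0.5, -0.5, 0.2]
width: 49.9
grasp_force: 0.0
```

```bash
cat >> h.py <<'E'
def wray(s,o,u,v):
    f=200/np.tan(np.radians(s["vertical_fov"])/2); du,dv=u-s["cx"],v-s["cy"]; r=np.hypot(du,dv); th=r/f
    d=np.array([np.sin(th)*du/max(r,1e-9),np.sin(th)*dv/max(r,1e-9),np.cos(th)])
    T=np.array(s["T_tool_cam"]);R=Ro.from_quat(o["orientation"])
    return R.apply(T[:3,3])+o["position"],R.apply(T[:3,:3]@d)
def wonz(s,o,u,v,z):
    c,d=wray(s,o,u,v); return c+d*(z-c[2])/d[2]
def wmap(s,o,z,x0,y0,w,h,px):
    """rectified map at height z: rows go -x from x0, cols go -y from y0, px per mm"""
    f=200/np.tan(np.radians(s["vertical_fov"])/2)
    jj,ii=np.meshgrid(np.arange(int(w*px)),np.arange(int(h*px)))
    P=np.stack([x0-ii/px,y0-jj/px,np.full(ii.shape,float(z))],-1)
    T=np.array(s["T_tool_cam"]);R=Ro.from_quat(o["orientation"]).as_matrix()
    pt=(P-o["position"])@R; pc=(pt-T[:3,3])@T[:3,:3]
    rr=np.hypot(pc[...,0],pc[...,1]);th=np.arctan2(rr,pc[...,2])
    k=f*th/np.maximum(rr,1e-9)
    return cv2.remap(s["img"],(s["cx"]+k*pc[...,0]).astype(np.float32),(s["cy"]+k*pc[...,1]).astype(np.float32),cv2.INTER_CUBIC)
E
python3 - <<'E'
from h import *
o=env.observe();s=env.snapshot("wrist");print(o["t"],o["position"]);cv2.imwrite("pics/w1.png",s["img"])
cv2.imwrite("pics/w1map.png",wmap(s,o,24,620,270,400,250,2))
import pickle;pickle.dump((o,s),open("w1.pkl","wb"))
E
```

```text
2.15 [545.01007569  54.64144833 294.04706819]
```

View pics/w1map.png

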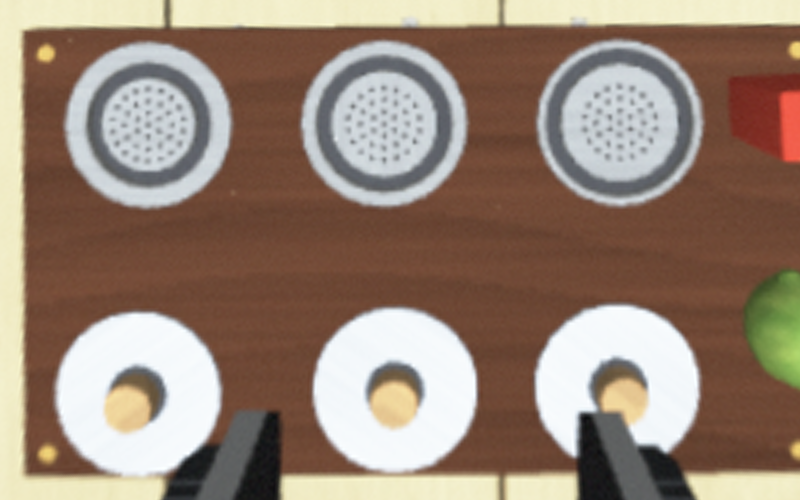

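The rectified view shows grooves of increasing size: well 1 at (148,125) is 55 mm, well 2 at (385,124) is 61 and well 3 at (620,123) is 67. The lids are at (138,393), (395,390) and (617,387). I fit circles for exact centres.

```bash
python3 - <<'E'
from h import *
import pickle
o,s=pickle.load(open("w1.pkl","rb"))
def fit(m,c,px,x0,y0):
    # radial edge points -> circle
    g=cv2.GaussianBlur(m[...,0].astype(float),(0,0),2);pts=[]
    for a in np.linspace(0,2*np.pi,180,endpoint=False):
        r=np.arange(34,46,.1)*px; x=(c[0]+r*np.cos(a)).astype(np.float32);y=(c[1]+r*np.sin(a)).astype(np.float32)
        p=cv2.remap(g.astype(np.float32),x[None],y[None],1)[0]; k=np.argmin(np.gradient(p)); pts.append((x[k],y[k]))
    pts=np.array(pts)
    for _ in range(4):
        A=np.c_[2*pts,np.ones(len(pts))];q=np.linalg.lstsq(A,(pts**2).sum(1),rcond=None)[0]
        R=np.sqrt(q[2]+q[0]**2+q[1]**2);e=abs(np.hypot(*(pts-q[:2]).T)-R);pts=pts[e<max(1.5*np.median(e),.5)]
    return x0-q[1]/px,y0-q[0]/px,2*R/px,e.mean()/px,len(pts)
px=4
m=wmap(s,o,24,620,270,400,250,px)
for c in((148,125),(385,124),(620,123)): print("well",np.round(fit(m,np.array(c)*px/2,px,620,270),2))
m=wmap(s,o,34,620,270,400,250,px)
for c in((148,384),(395,382),(609,380)):
    for _ in range(2):
        r=fit(m,np.array(c)*px/2,px,620,270);c=((270-r[1])*2,(620-r[0])*2)
    print("lid",np.round(r,2))
E
```

```text
well [5.5763e+02 1.9611e+02 8.2840e+01 6.0000e-02 7.0000e+01]
well [5.5837e+02 7.8160e+01 8.2710e+01 6.0000e-02 7.7000e+01]
well [ 5.5885e+02 -3.9750e+01  8.2540e+01  6.0000e-02  7.3000e+01]
lid [4.2807e+02 1.9763e+02 8.0370e+01 6.0000e-02 5.7000e+01]
lid [4.3001e+02 7.2240e+01 8.0360e+01 5.0000e-02 8.0000e+01]
lid [ 4.3173e+02 -3.6170e+01  8.0050e+01  6.0000e-02  5.8000e+01]
```

Request:
arm_command(plan=[{"wx":0,"wy":0,"wz":0,"tx":-5.75,"ty":-0.9,"tz":4,"gripper":5},{"wx":0,"wy":0,"wz":0,"tx":-11.5,"ty":-1.76,"tz":8,"gripper":5},{"wx":0,"wy":0,"wz":0,"tx":-11.5,"ty":-1.76,"tz":14,"gripper":5},{"wx":0,"wy":0,"wz":0,"tx":-11.5,"ty":-1.76,"tz":20,"gripper":5},{"wx":0,"wy":0,"wz":0,"tx":-11.5,"ty":-1.76,"tz":23,"gripper":5},{"wx":0,"wy":0,"wz":0,"tx":-11.5,"ty":-1.76,"tz":25,"gripper":5},{"wx":0,"wy":0,"wz":0,"tx":-11.5,"ty":-1.76,"tz":25.6,"gripper":5},{"wx":0,"wy":0,"wz":0,"tx":-11.5,"ty":-1.76,"tz":25.6,"gripper":5}])

```text
t: 3.2
position: [430.4, 71.9, 38.6]
orientation: [1.0, -0.001, 0.0, 0.0]
wrist_force: [0.0, 0.0, 0.5]
width: 50.2
grasp_force: 0.0
```

Request:
arm_command(grip_force=30, plan=[{"wx":0,"wy":0,"wz":0,"tx":0,"ty":0,"tz":0,"gripper":1.5},{"wx":0,"wy":0,"wz":0,"tx":0,"ty":0,"tz":0,"gripper":1.5},{"wx":0,"wy":0,"wz":0,"tx":0,"ty":0,"tz":0,"gripper":1.5},{"wx":0,"wy":0,"wz":0,"tx":0,"ty":0,"tz":0,"gripper":1.5},{"wx":0,"wy":0,"wz":0,"tx":0,"ty":0,"tz":0,"gripper":1.5}])

```text
t: 3.82
position: [431.2, 72.7, 39.3]
orientation: [1.0, -0.0, 0.001, 0.0]
wrist_force: [-0.2, -1.1, 6.2]
width: 22.7
grasp_force: 29.4
```

Request:
arm_command(plan=[{"wx":0,"wy":0,"wz":0,"tx":0,"ty":0,"tz":-0.2,"gripper":1.5},{"wx":0,"wy":0,"wz":0,"tx":0,"ty":0,"tz":-0.2,"gripper":1.5}])

```text
t: 4.08
position: [429.9, 72.7, 40.2]
orientation: [1.0, -0.0, -0.0, 0.0]
wrist_force: [0.7, -0.2, -0.4]
width: 22.1
grasp_force: 29.4
```

```bash
python3 - <<'E'
from h import *
o=env.observe();print(o["position"],o["wrist_force"],o["width"]);s=env.snapshot("wrist")
cv2.imwrite("pics/w2.png",cv2.resize(s["img"],(800,500)))
E
```

```text
[429.91757894  72.73653005  40.17511258] [ 0.69991677 -0.1781512  -0.36069971] 22.104362719206083
```

View pics/w2.png

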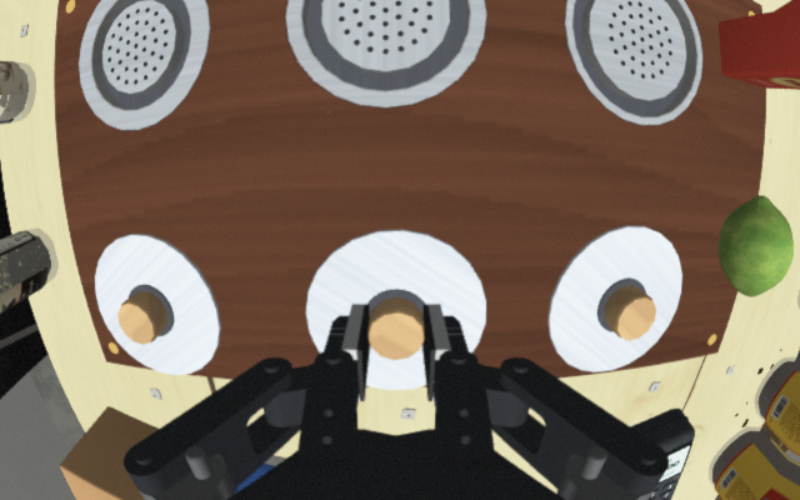

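Request:
arm_command(plan=[{"wx":0,"wy":0,"wz":0,"tx":2,"ty":-0.1,"tz":-0.1,"gripper":1.5},{"wx":0,"wy":0,"wz":0,"tx":5,"ty":-0.3,"tz":-0.1,"gripper":1.5},{"wx":0,"wy":0,"wz":0,"tx":8,"ty":-0.5,"tz":-0.1,"gripper":1.5},{"wx":0,"wy":0,"wz":0,"tx":11,"ty":-0.59,"tz":-0.1,"gripper":1.5},{"wx":0,"wy":0,"wz":0,"tx":12.84,"ty":-0.59,"tz":-0.1,"gripper":1.5},{"wx":0,"wy":0,"wz":0,"tx":12.84,"ty":-0.59,"tz":-0.1,"gripper":1.5},{"wx":0,"wy":0,"wz":0,"tx":12.84,"ty":-0.59,"tz":0.1,"gripper":1.5},{"wx":0,"wy":0,"wz":0,"tx":12.84,"ty":-0.59,"tz":0.3,"gripper":1.5},{"wx":0,"wy":0,"wz":0,"tx":12.84,"ty":-0.59,"tz":0.4,"gripper":1.5},{"wx":0,"wy":0,"wz":0,"tx":12.84,"ty":-0.59,"tz":0.4,"gripper":1.5}])

```text
t: 5.38
position: [558.3, 78.7, 38.7]
orientation: [1.0, 0.0, 0.0, 0.001]
wrist_force: [-5.3, -2.0, 15.0]
width: 21.9
grasp_force: 31.0
```

Request:
arm_command(plan=[{"wx":0,"wy":0,"wz":0,"tx":0,"ty":0.12,"tz":0,"gripper":1.5},{"wx":0,"wy":0,"wz":0,"tx":0,"ty":0.22,"tz":0,"gripper":1.5},{"wx":0,"wy":0,"wz":0,"tx":0.12,"ty":0.15,"tz":0,"gripper":1.5},{"wx":0,"wy":0,"wz":0,"tx":0.12,"ty":0,"tz":0,"gripper":1.5},{"wx":0,"wy":0,"wz":0,"tx":0.12,"ty":-0.12,"tz":0,"gripper":1.5},{"wx":0,"wy":0,"wz":0,"tx":0,"ty":-0.22,"tz":0,"gripper":1.5},{"wx":0,"wy":0,"wz":0,"tx":-0.05,"ty":-0.12,"tz":0,"gripper":1.5},{"wx":0,"wy":0,"wz":0,"tx":-0.12,"ty":0,"tz":0,"gripper":1.5},{"wx":0,"wy":0,"wz":0,"tx":-0.12,"ty":0.12,"tz":0,"gripper":1.5},{"wx":0,"wy":0,"wz":0,"tx":0,"ty":0,"tz":0,"gripper":1.5}])

```text
t: 6.62
position: [558.3, 78.7, 38.7]
orientation: [1.0, 0.0, 0.0, 0.001]
wrist_force: [-6.4, -2.8, 16.2]
width: 22.2
grasp_force: 31.0
```

```bash
python3 - <<'E'
from h import *
o=env.observe();s=env.snapshot("wrist");print(o["position"],o["wrist_force"])
cv2.imwrite("pics/w3.png",wmap(s,o,34,620,270,400,250,2))
E
```

```text
[558.28803024  78.73494408  38.70690377] [-6.37300267 -2.79410143 16.21798181]
```

View pics/w3.png

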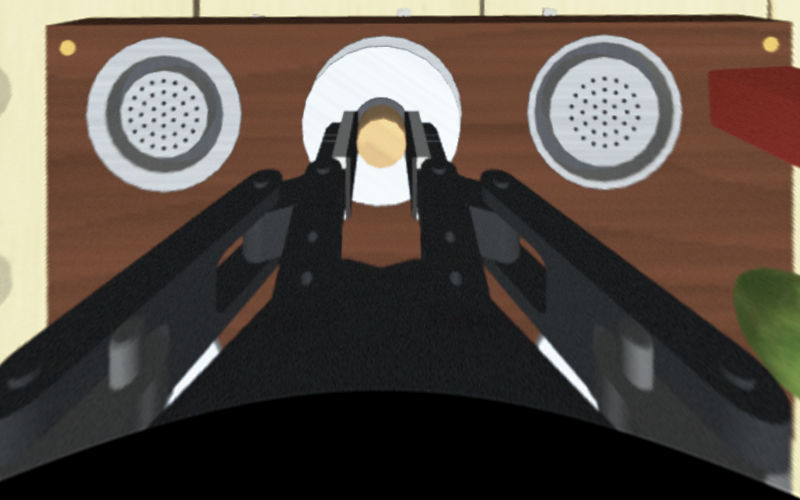

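The lid sits raised over well 2, with a sliver of ring showing at the top (385,45). I check its alignment against the midpoint of wells 1 and 3 in the same picture.

```bash
cat >> h.py <<'E'
def fit(m,c,px,x0,y0,lo=34,hi=46,sgn=1,angs=None):
    g=cv2.GaussianBlur(m[...,0].astype(np.float32),(0,0),px/2);c=np.array(c,float)
    for it in range(3):
        pts=[]
        for a in (np.linspace(0,2*np.pi,240,endpoint=False) if angs is None else angs):
            r=np.arange(lo,hi,.1)*px; x=(c[0]+r*np.cos(a)).astype(np.float32);y=(c[1]+r*np.sin(a)).astype(np.float32)
            p=cv2.remap(g,x[None],y[None],1)[0]; k=np.argmin(np.gradient(p)*sgn); pts.append((x[k],y[k]))
        pts=np.array(pts)
        for _ in range(5):
            A=np.c_[2*pts,np.ones(len(pts))];q=np.linalg.lstsq(A,(pts**2).sum(1),rcond=None)[0]
            R=np.sqrt(q[2]+q[0]**2+q[1]**2);e=abs(np.hypot(*(pts-q[:2]).T)-R);pts=pts[e<max(1.5*np.median(e),.5)]
        c=q[:2]
    return np.round((x0-q[1]/px,y0-q[0]/px,2*R/px,e.mean()/px,len(pts)),2)
E
python3 - <<'E'
from h import *
o=env.observe();s=env.snapshot("wrist");px=4
m=wmap(s,o,24,620,270,400,250,px)
print(fit(m,(164*2,115*2),px,620,270),fit(m,(604*2,112*2),px,620,270))
m=wmap(s,o,34,620,270,400,250,px)
a=np.linspace(0,2*np.pi,360);a=a[(np.abs(a-np.pi*.0)<.5)|(np.abs(a-2*np.pi)<.5)|(np.abs(a-np.pi)<.5)|(np.abs(a-np.pi/2)<.3)|((a>3.9)&(a<5.5))]
print(fit(m,(382*2,122*2),px,620,270,35,43,angs=a))
print(fit(m,(382*2,122*2),px,620,270,35,43,angs=a[a<3.9]))
E
```

```text
[5.5787e+02 1.9566e+02 8.2390e+01 7.0000e-02 1.7100e+02] [ 5.5909e+02 -3.9720e+01  8.2220e+01  6.0000e-02  1.4400e+02]
[5.6049e+02 7.8350e+01 8.2690e+01 2.0000e-01 7.3000e+01]
[5.5682e+02 7.9760e+01 7.8780e+01 7.0000e-02 7.5000e+01]
```

Request:
arm_command(plan=[{"wx":0,"wy":0,"wz":0,"tx":0,"ty":0,"tz":-0.4,"gripper":1.5},{"wx":0,"wy":0,"wz":0,"tx":0,"ty":-3,"tz":-0.45,"gripper":1.5},{"wx":0,"wy":0,"wz":0,"tx":0,"ty":-6,"tz":-0.45,"gripper":1.5},{"wx":0,"wy":0,"wz":0,"tx":-0.05,"ty":-9,"tz":-0.45,"gripper":1.5},{"wx":0,"wy":0,"wz":0,"tx":-0.05,"ty":-11.5,"tz":-0.4,"gripper":1.5},{"wx":0,"wy":0,"wz":0,"tx":-0.05,"ty":-11.73,"tz":-0.4,"gripper":1.5},{"wx":0,"wy":0,"wz":0,"tx":-0.05,"ty":-11.73,"tz":-0.2,"gripper":1.5},{"wx":0,"wy":0,"wz":0,"tx":-0.05,"ty":-11.73,"tz":0,"gripper":1.5},{"wx":0,"wy":0,"wz":0,"tx":-0.05,"ty":-11.73,"tz":0,"gripper":1.5}])

```text
t: 7.85
position: [557.5, 196.6, 39.1]
orientation: [1.0, -0.0, -0.0, -0.0]
wrist_force: [-8.9, 1.8, 18.2]
width: 22.5
grasp_force: 31.3
```

Request:
arm_command(plan=[{"wx":0,"wy":0,"wz":0,"tx":0,"ty":0.1,"tz":0,"gripper":1.5},{"wx":0,"wy":0,"wz":0,"tx":-0.12,"ty":0.1,"tz":0,"gripper":1.5},{"wx":0,"wy":0,"wz":0,"tx":-0.2,"ty":0.1,"tz":0,"gripper":1.5},{"wx":0,"wy":0,"wz":0,"tx":-0.15,"ty":0,"tz":0,"gripper":1.5},{"wx":0,"wy":0,"wz":0,"tx":0,"ty":-0.1,"tz":0,"gripper":1.5},{"wx":0,"wy":0,"wz":0,"tx":0.15,"ty":-0.1,"tz":0,"gripper":1.5},{"wx":0,"wy":0,"wz":0,"tx":0.2,"ty":0,"tz":0,"gripper":1.5},{"wx":0,"wy":0,"wz":0,"tx":0.2,"ty":0.1,"tz":0,"gripper":1.5},{"wx":0,"wy":0,"wz":0,"tx":0.1,"ty":0.2,"tz":0,"gripper":1.5}])

```text
t: 8.98
position: [557.6, 196.5, 39.1]
orientation: [1.0, 0.0, -0.001, -0.001]
wrist_force: [-8.1, 5.7, 16.7]
width: 22.4
grasp_force: 31.2
```

```bash
python3 - <<'E'
from h import *
s=env.snapshot("top");i=s["img"][120:225,215:390];cv2.imwrite("pics/t2.png",cv2.resize(i,None,fx=4,fy=4,interpolation=cv2.INTER_CUBIC))
E
```

Request:
arm_command(plan=[{"wx":0,"wy":0,"wz":0,"tx":-0.1,"ty":-0.2,"tz":-0.22,"gripper":1.5},{"wx":0,"wy":0,"wz":0,"tx":-0.1,"ty":-0.2,"tz":-0.22,"gripper":1.5},{"wx":0,"wy":0,"wz":0,"tx":-0.1,"ty":-0.1,"tz":-0.22,"gripper":1.5},{"wx":0,"wy":0,"wz":0,"tx":-0.1,"ty":0,"tz":-0.22,"gripper":1.5}])

```text
t: 9.52
position: [558.5, 194.8, 39.4]
orientation: [1.0, -0.0, 0.001, -0.001]
wrist_force: [-1.3, 4.3, 5.1]
width: 22.3
grasp_force: 30.2
```

Request:
arm_command(plan=[{"wx":0,"wy":0,"wz":0,"tx":0,"ty":-0.1,"tz":0,"gripper":1.5},{"wx":0,"wy":0,"wz":0,"tx":0,"ty":-0.2,"tz":0,"gripper":1.5},{"wx":0,"wy":0,"wz":0,"tx":0.12,"ty":-0.2,"tz":0,"gripper":1.5},{"wx":0,"wy":0,"wz":0,"tx":0.12,"ty":-0.1,"tz":0,"gripper":1.5},{"wx":0,"wy":0,"wz":0,"tx":0.12,"ty":0,"tz":0,"gripper":1.5},{"wx":0,"wy":0,"wz":0,"tx":-0.12,"ty":0,"tz":0,"gripper":1.5},{"wx":0,"wy":0,"wz":0,"tx":-0.12,"ty":-0.1,"tz":0,"gripper":1.5},{"wx":0,"wy":0,"wz":0,"tx":-0.12,"ty":-0.2,"tz":0,"gripper":1.5},{"wx":0,"wy":0,"wz":0,"tx":0,"ty":-0.1,"tz":0,"gripper":1.5},{"wx":0,"wy":0,"wz":0,"tx":0,"ty":-0.1,"tz":0.1,"gripper":1.5}])

```text
t: 10.78
position: [558.4, 194.0, 39.1]
orientation: [1.0, -0.001, -0.0, 0.001]
wrist_force: [-6.2, -0.8, 19.3]
width: 22.1
grasp_force: 31.2
```

Request:
arm_command(plan=[{"wx":0,"wy":0,"wz":0,"tx":0,"ty":0,"tz":-0.2,"gripper":2},{"wx":0,"wy":0,"wz":0,"tx":0,"ty":0,"tz":-0.2,"gripper":5},{"wx":0,"wy":0,"wz":0,"tx":0,"ty":0,"tz":-0.2,"gripper":5},{"wx":0,"wy":0,"wz":0,"tx":0,"ty":0,"tz":-0.2,"gripper":5},{"wx":0,"wy":0,"wz":0,"tx":0,"ty":0,"tz":-4,"gripper":5},{"wx":0,"wy":0,"wz":0,"tx":0,"ty":3,"tz":-10,"gripper":5},{"wx":0,"wy":0,"wz":0,"tx":0,"ty":6,"tz":-14,"gripper":5},{"wx":0,"wy":0,"wz":0,"tx":0,"ty":6,"tz":-16,"gripper":5},{"wx":0,"wy":0,"wz":0,"tx":0,"ty":6,"tz":-16,"gripper":5}])

```text
t: 11.9
position: [558.6, 135.8, 198.5]
orientation: [1.0, -0.0, 0.001, -0.0]
wrist_force: [0.1, 0.5, -0.5]
width: 50.0
grasp_force: 0.0
```

```bash
python3 - <<'E'
from h import *
o=env.observe();s=env.snapshot("wrist");print(o["t"],o["position"],o["wrist_force"]);px=4
m=wmap(s,o,24,620,270,400,250,px);cv2.imwrite("pics/w4.png",cv2.resize(m,None,fx=.5,fy=.5,interpolation=3))
for y,x in((78.1,558.4),(-39.7,558.9)): print("well",fit(m,((270-y)*px,(620-x)*px),px,620,270))
for z in(34,27):
  m=wmap(s,o,z,620,270,400,250,px)
  print("lid at well1, z",z,fit(m,((270-196)*px,(620-557.7)*px),px,620,270,36,43))
m=wmap(s,o,34,620,270,400,250,px)
for y,x in((197.6,428),(-36,431.7)):print("lid",fit(m,((270-y)*px,(620-x)*px),px,620,270))
E
```

```text
11.9 [558.62446544 135.84861761 198.48918412] [ 0.05153181  0.47662101 -0.45222082]
well [5.5824e+02 7.8190e+01 8.2390e+01 6.0000e-02 1.5200e+02]
well [ 5.588e+02 -3.950e+01  8.239e+01  7.000e-02  1.340e+02]
lid at well1, z 34 [5.5838e+02 1.9418e+02 8.2650e+01 1.0000e-01 6.7000e+01]
lid at well1, z 27 [5.5657e+02 1.9543e+02 8.4470e+01 1.4000e-01 6.8000e+01]
lid [4.2808e+02 1.9748e+02 8.0080e+01 8.0000e-02 5.6000e+01]
lid [ 4.3195e+02 -3.5780e+01  7.9740e+01  6.0000e-02  5.7000e+01]
```

View pics/w4.png

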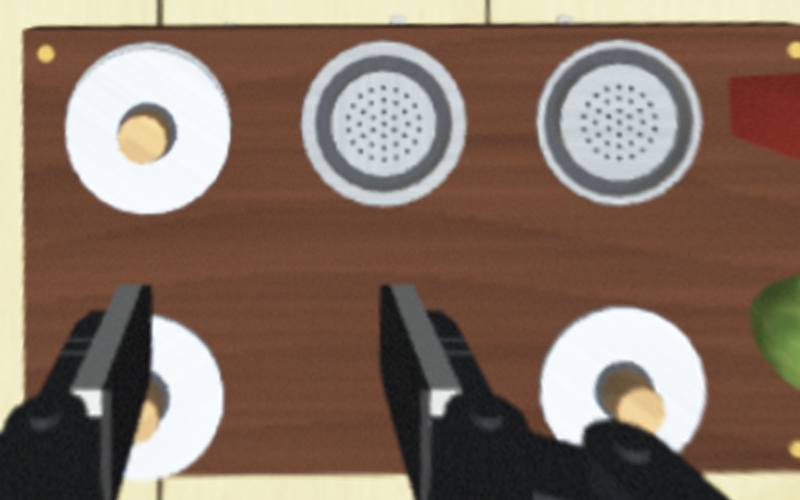

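The lid on well 1 is still up: its disc spans columns 65 to 230 with a sliver of ring above it. I use the white disc mask to get its true centre.

```bash
cat >> h.py <<'E'
def disc(s,o,x,y,z,px=4):
    m=wmap(s,o,z,x+60,y+60,120,120,px).min(2)
    out=[]
    for th in(225,235,242):
        b=(m>th).astype(np.uint8);b=cv2.morphologyEx(b,cv2.MORPH_OPEN,np.ones((9,9)))
        c=max(cv2.findContours(b,cv2.RETR_EXTERNAL,cv2.CHAIN_APPROX_NONE)[0],key=cv2.contourArea)
        h=cv2.convexHull(c);pts=c[:,0].astype(float)
        for _ in range(6):
            A=np.c_[2*pts,np.ones(len(pts))];q=np.linalg.lstsq(A,(pts**2).sum(1),rcond=None)[0]
            R=np.sqrt(q[2]+q[0]**2+q[1]**2);e=abs(np.hypot(*(pts-q[:2]).T)-R);pts=pts[e<max(2*np.median(e),1)]
        out.append(np.round((x+60-q[1]/px,y+60-q[0]/px,2*R/px,e.mean()/px,len(pts)),2))
    return out
E
python3 - <<'E'
from h import *
o=env.observe();s=env.snapshot("wrist")
for x,y,z in((557.7,196,34),(557.7,196,27),(431.7,-36,34)): print(z,*disc(s,o,x,y,z))
E
```

```text
34 [5.5711e+02 1.9430e+02 7.8080e+01 1.1000e-01 6.3800e+02] [5.5699e+02 1.9424e+02 7.7310e+01 1.1000e-01 5.8600e+02] [5.5604e+02 1.9343e+02 7.4460e+01 1.6000e-01 2.8000e+02]
27 [5.5528e+02 1.9560e+02 7.9880e+01 1.1000e-01 6.4400e+02] [5.5517e+02 1.9556e+02 7.9100e+01 1.2000e-01 6.0000e+02] [5.5437e+02 1.9524e+02 7.7070e+01 2.8000e-01 4.4800e+02]
34 [ 4.3208e+02 -3.6010e+01  7.7170e+01  1.0000e-01  3.5800e+02] [ 4.3217e+02 -3.6060e+01  7.6470e+01  1.2000e-01  3.3900e+02] [ 4.3387e+02 -3.4940e+01  7.1960e+01  4.3000e-01  2.9400e+02]
```

```bash
python3 - <<'E'
from h import *
P=[]
for i in range(10):
    s=env.snapshot("wrist");P.append(env.observe()["position"])
P=np.array(P);print(P.mean(0),P.std(0))
E
```

```text
[557.360547   135.44817535 196.27510816] [0.44698742 0.3099924  0.64040809]
```

Request:
arm_command(grip_force=20, plan=[{"wx":0,"wy":0,"wz":0,"tx":0,"ty":-5.87,"tz":6,"gripper":5},{"wx":0,"wy":0,"wz":0,"tx":0,"ty":-5.87,"tz":11,"gripper":5},{"wx":0,"wy":0,"wz":0,"tx":0,"ty":-5.87,"tz":14.5,"gripper":5},{"wx":0,"wy":0,"wz":0,"tx":0,"ty":-5.87,"tz":15.5,"gripper":5},{"wx":0,"wy":0,"wz":0,"tx":0,"ty":-5.87,"tz":15.5,"gripper":1.5},{"wx":0,"wy":0,"wz":0,"tx":0,"ty":-5.87,"tz":15.5,"gripper":1.5},{"wx":0,"wy":0,"wz":0,"tx":0,"ty":-5.87,"tz":15.5,"gripper":1.5},{"wx":0,"wy":0,"wz":0,"tx":0,"ty":-5.87,"tz":15.5,"gripper":1.5}])

```text
t: 13.5
position: [559.5, 193.8, 44.1]
orientation: [1.0, -0.0, 0.002, -0.0]
wrist_force: [0.6, -0.8, 4.1]
width: 22.6
grasp_force: 20.1
```

```bash
cat >> h.py <<'E'
def avg(n=6):
    P=[];F=[]
    for i in range(n):
        s=env.snapshot("wrist");o=env.observe();P.append(o["position"]);F.append(o["wrist_force"])
    print("t",round(o["t"],2),"pos",np.mean(P,0).round(2),"F",np.mean(F,0).round(1),"w",round(o["width"],1)); return s,np.mean(P,0)
E
python3 -c "
from h import *
avg()"
```

```text
t 13.8 pos [559.47 193.77  44.03] F [ 0.4 -0.8  6.4] w 22.2
```

Request:
arm_command(plan=[{"wx":0,"wy":0,"wz":0,"tx":0,"ty":0,"tz":0,"gripper":4},{"wx":0,"wy":0,"wz":0,"tx":0,"ty":0,"tz":0.2,"gripper":4},{"wx":0,"wy":0,"wz":0,"tx":0,"ty":0,"tz":0.4,"gripper":4},{"wx":0,"wy":0,"wz":0,"tx":0,"ty":0,"tz":0.4,"gripper":1.5},{"wx":0,"wy":0,"wz":0,"tx":0,"ty":0,"tz":0.4,"gripper":1.5},{"wx":0,"wy":0,"wz":0,"tx":0,"ty":0,"tz":0.4,"gripper":1.5},{"wx":0,"wy":0,"wz":0,"tx":0,"ty":0,"tz":0.4,"gripper":1.5},{"wx":0,"wy":0,"wz":0,"tx":0,"ty":0,"tz":0.25,"gripper":1.5},{"wx":0,"wy":0,"wz":0,"tx":0,"ty":0,"tz":0.25,"gripper":1.5}])

```text
t: 14.92
position: [558.2, 193.7, 40.1]
orientation: [1.0, -0.0, 0.0, -0.0]
wrist_force: [-0.7, 0.1, -0.8]
width: 22.8
grasp_force: 19.7
```

```bash
python3 -c "
from h import *
avg(4)"
```

```text
t 15.12 pos [558.1  193.65  39.99] F [-0.1 -0.1 -1.3] w 22.6
```

Request:
arm_command(plan=[{"wx":0,"wy":0,"wz":0,"tx":0.05,"ty":-0.18,"tz":-0.05,"gripper":1.5},{"wx":0,"wy":0,"wz":0,"tx":0.05,"ty":-0.18,"tz":0.1,"gripper":1.5},{"wx":0,"wy":0,"wz":0,"tx":0.05,"ty":-0.18,"tz":0.2,"gripper":1.5},{"wx":0,"wy":0,"wz":0,"tx":0.05,"ty":-0.18,"tz":0.2,"gripper":1.5}])

```text
t: 15.62
position: [558.6, 195.5, 38.0]
orientation: [1.0, -0.0, -0.0, 0.0]
wrist_force: [-1.3, 0.3, -0.3]
width: 22.8
grasp_force: 19.8
```

```bash
python3 -c "
from h import *
avg(4)"
```

```text
t 15.82 pos [558.55 195.49  38.  ] F [-0.1 -0.3 -0. ] w 22.7
```

Request:
arm_command(plan=[{"wx":0,"wy":0,"wz":0,"tx":0,"ty":0,"tz":0.1,"gripper":1.5},{"wx":0,"wy":0,"wz":0,"tx":0,"ty":0,"tz":0.2,"gripper":1.5},{"wx":0,"wy":0,"wz":0,"tx":0,"ty":0,"tz":0.2,"gripper":1.5}])

```text
t: 16.2
position: [558.6, 195.6, 37.7]
orientation: [1.0, -0.0, 0.0, 0.001]
wrist_force: [-4.4, -1.6, 12.7]
width: 22.8
grasp_force: 20.8
```

```bash
python3 -c "
from h import *
avg(4)"
```

```text
t 16.4 pos [558.64 195.57  37.67] F [-4.7 -1.9 11.7] w 22.6
```

Request:
arm_command(plan=[{"wx":0,"wy":0,"wz":0,"tx":0,"ty":0,"tz":-0.13,"gripper":1.5},{"wx":0,"wy":0,"wz":0,"tx":0.08,"ty":0,"tz":-0.13,"gripper":1.5},{"wx":0,"wy":0,"wz":0,"tx":0.08,"ty":0.08,"tz":-0.13,"gripper":1.5},{"wx":0,"wy":0,"wz":0,"tx":-0.08,"ty":0.08,"tz":-0.13,"gripper":1.5},{"wx":0,"wy":0,"wz":0,"tx":-0.08,"ty":-0.08,"tz":-0.13,"gripper":1.5},{"wx":0,"wy":0,"wz":0,"tx":0.08,"ty":-0.08,"tz":-0.13,"gripper":1.5},{"wx":0,"wy":0,"wz":0,"tx":0.16,"ty":0,"tz":-0.13,"gripper":1.5},{"wx":0,"wy":0,"wz":0,"tx":0,"ty":0.16,"tz":-0.13,"gripper":1.5},{"wx":0,"wy":0,"wz":0,"tx":-0.16,"ty":0,"tz":-0.13,"gripper":1.5},{"wx":0,"wy":0,"wz":0,"tx":0,"ty":-0.16,"tz":-0.13,"gripper":1.5}])

```text
t: 17.65
position: [558.6, 195.5, 37.7]
orientation: [1.0, -0.001, -0.0, 0.001]
wrist_force: [-4.8, -4.8, 11.2]
width: 23.2
grasp_force: 20.7
```

```bash
python3 -c "
from h import *
avg(4)"
```

```text
t 17.85 pos [558.57 195.52  37.73] F [-2.5 -2.9 10.1] w 23.0
```

Request:
arm_command(plan=[{"wx":0,"wy":0,"wz":0,"tx":-0.2,"ty":-0.15,"tz":0.03,"gripper":1.5},{"wx":0,"wy":0,"wz":0,"tx":-0.2,"ty":0.45,"tz":0.03,"gripper":1.5},{"wx":0,"wy":0,"wz":0,"tx":-0.07,"ty":0.45,"tz":0.03,"gripper":1.5},{"wx":0,"wy":0,"wz":0,"tx":-0.07,"ty":-0.15,"tz":0.03,"gripper":1.5},{"wx":0,"wy":0,"wz":0,"tx":0.07,"ty":-0.15,"tz":0.03,"gripper":1.5},{"wx":0,"wy":0,"wz":0,"tx":0.07,"ty":0.45,"tz":0.03,"gripper":1.5},{"wx":0,"wy":0,"wz":0,"tx":0.2,"ty":0.45,"tz":0.03,"gripper":1.5},{"wx":0,"wy":0,"wz":0,"tx":0.2,"ty":-0.15,"tz":0.03,"gripper":1.5}])

```text
t: 18.85
position: [559.0, 194.3, 37.5]
orientation: [1.0, -0.001, -0.002, 0.004]
wrist_force: [-7.9, -14.4, 21.0]
width: 22.9
grasp_force: 21.6
```

```bash
python3 -c "
from h import *
avg(4)"
```

```text
t 19.05 pos [559.24 194.7   37.57] F [-6.9 -7.8 17.1] w 23.0
```

Request:
arm_command(plan=[{"wx":0,"wy":0,"wz":0,"tx":-0.1,"ty":0.3,"tz":-0.35,"gripper":1.5},{"wx":0,"wy":0,"wz":0,"tx":-0.1,"ty":3,"tz":-0.35,"gripper":1.5},{"wx":0,"wy":0,"wz":0,"tx":-0.1,"ty":8,"tz":-0.35,"gripper":1.5},{"wx":0,"wy":0,"wz":0,"tx":-0.1,"ty":13,"tz":-0.35,"gripper":1.5},{"wx":0,"wy":0,"wz":0,"tx":-0.1,"ty":18,"tz":-0.35,"gripper":1.5},{"wx":0,"wy":0,"wz":0,"tx":-0.1,"ty":22,"tz":-0.35,"gripper":1.5},{"wx":0,"wy":0,"wz":0,"tx":-0.1,"ty":23.84,"tz":-0.35,"gripper":1.5},{"wx":0,"wy":0,"wz":0,"tx":-0.1,"ty":23.84,"tz":-0.35,"gripper":1.5},{"wx":0,"wy":0,"wz":0,"tx":-0.1,"ty":23.84,"tz":-0.35,"gripper":1.5}])

```text
t: 20.18
position: [559.4, -37.2, 40.3]
orientation: [1.0, 0.001, -0.0, -0.001]
wrist_force: [-0.6, 1.6, -0.7]
width: 22.6
grasp_force: 19.8
```

```bash
cat >> h.py <<'E'
def rel(wi,zt):
    """lid held over well wi: its centre relative to the well, from the other two wells"""
    s,p=avg(5);o=env.observe();o["position"]=p;px=4
    m=wmap(s,o,24,620,270,400,250,px);W={}
    for i,(x,y) in {1:(557.5,195.9),2:(558.2,78.1),3:(558.8,-39.7)}.items():
        if i!=wi: W[i]=fit(m,((270-y)*px,(620-x)*px),px,620,270);print(i,W[i])
    g=lambda a:W[a][:2]
    w={1:lambda:2*g(2)-g(3),2:lambda:(g(1)+g(3))/2,3:lambda:2*g(2)-g(1)}[wi]()
    print("well",w.round(2)); d=disc(s,o,w[0],w[1],zt)[:2]
    for q in d: print("disc",q,"move",(w-q[:2]).round(2))
E
python3 -c "
from h import *
rel(3,36)"
```

```text
t 20.43 pos [559.54 -37.65  40.49] F [ 0.4 -0.3 -1.3] w 23.0
1 [5.5800e+02 1.9594e+02 8.2490e+01 5.0000e-02 9.3000e+01]
2 [5.586e+02 7.805e+01 8.230e+01 5.000e-02 1.270e+02]
well [559.2  -39.84]
disc [ 5.5903e+02 -3.6890e+01  7.8150e+01  1.1000e-01  4.1400e+02] move [ 0.17 -2.95]
disc [ 5.5905e+02 -3.6880e+01  7.7750e+01  1.1000e-01  3.9800e+02] move [ 0.15 -2.96]
```

Request:
arm_command(plan=[{"wx":0,"wy":0,"wz":0,"tx":0,"ty":0.25,"tz":0,"gripper":1.5},{"wx":0,"wy":0,"wz":0,"tx":0,"ty":0.25,"tz":0.1,"gripper":1.5},{"wx":0,"wy":0,"wz":0,"tx":0,"ty":0.25,"tz":0.2,"gripper":1.5},{"wx":0,"wy":0,"wz":0,"tx":0,"ty":0.25,"tz":0.3,"gripper":1.5},{"wx":0,"wy":0,"wz":0,"tx":0,"ty":0.25,"tz":0.4,"gripper":1.5},{"wx":0,"wy":0,"wz":0,"tx":0,"ty":0.25,"tz":0.4,"gripper":1.5}])

```text
t: 21.18
position: [559.5, -42.2, 36.3]
orientation: [1.0, -0.0, -0.0, -0.0]
wrist_force: [0.7, 0.7, -2.7]
width: 22.9
grasp_force: 19.8
```

```bash
python3 -c "
from h import *
rel(3,34)"
```

```text
t 21.43 pos [559.49 -42.22  36.41] F [ 0.2  0.5 -1.6] w 23.1
1 [5.5792e+02 1.9574e+02 8.2660e+01 6.0000e-02 1.1000e+02]
2 [5.5849e+02 7.7680e+01 8.2340e+01 5.0000e-02 1.2900e+02]
well [559.06 -40.38]
disc [ 5.6017e+02 -4.1360e+01  7.6970e+01  1.0000e-01  3.9000e+02] move [-1.11  0.98]
disc [ 5.6024e+02 -4.1420e+01  7.6470e+01  1.0000e-01  3.7800e+02] move [-1.18  1.04]
```

Request:
arm_command(plan=[{"wx":0,"wy":0,"wz":0,"tx":-0.03,"ty":-0.17,"tz":-0.05,"gripper":1.5},{"wx":0,"wy":0,"wz":0,"tx":-0.03,"ty":-0.17,"tz":0,"gripper":1.5}])

```text
t: 21.68
position: [559.3, -40.6, 36.6]
orientation: [1.0, -0.0, 0.0, 0.0]
wrist_force: [-0.1, -0.3, -1.9]
width: 23.0
grasp_force: 19.8
```

```bash
python3 -c "
from h import *
rel(3,35)"
```

```text
t 21.93 pos [559.19 -40.75  36.45] F [ 0.2  0.1 -1.4] w 22.7
1 [5.5791e+02 1.9579e+02 8.2630e+01 5.0000e-02 1.1000e+02]
2 [5.5851e+02 7.7750e+01 8.2400e+01 7.0000e-02 1.6100e+02]
well [559.11 -40.29]
disc [ 5.6048e+02 -3.9950e+01  7.6360e+01  1.0000e-01  3.9200e+02] move [-1.37 -0.34]
disc [ 5.6048e+02 -3.9970e+01  7.5960e+01  1.0000e-01  3.7000e+02] move [-1.37 -0.32]
```

Request:
arm_command(plan=[{"wx":0,"wy":0,"wz":0,"tx":-0.1,"ty":-0.02,"tz":0,"gripper":1.5},{"wx":0,"wy":0,"wz":0,"tx":-0.1,"ty":-0.02,"tz":0.1,"gripper":1.5},{"wx":0,"wy":0,"wz":0,"tx":-0.1,"ty":-0.02,"tz":0.2,"gripper":1.5},{"wx":0,"wy":0,"wz":0,"tx":-0.1,"ty":-0.02,"tz":0.2,"gripper":1.5}])

```text
t: 22.42
position: [558.3, -40.5, 34.4]
orientation: [1.0, -0.0, 0.0, 0.0]
wrist_force: [0.2, -0.3, -1.7]
width: 22.9
grasp_force: 19.8
```

```bash
python3 -c "
from h import *
rel(3,33)"
```

```text
t 22.68 pos [558.27 -40.52  34.42] F [ 0.6 -0.5 -1.7] w 22.5
1 [5.5786e+02 1.9563e+02 8.2480e+01 6.0000e-02 1.0500e+02]
2 [5.5849e+02 7.7700e+01 8.2380e+01 6.0000e-02 1.6300e+02]
well [559.12 -40.23]
disc [ 5.5953e+02 -3.9740e+01  7.6440e+01  1.0000e-01  4.0800e+02] move [-0.41 -0.49]
disc [ 5.5953e+02 -3.9770e+01  7.6020e+01  1.0000e-01  3.8300e+02] move [-0.41 -0.46]
```

Request:
arm_command(plan=[{"wx":0,"wy":0,"wz":0,"tx":0,"ty":0,"tz":0.1,"gripper":1.5},{"wx":0,"wy":0,"wz":0,"tx":0,"ty":0,"tz":0.2,"gripper":1.5},{"wx":0,"wy":0,"wz":0,"tx":0,"ty":0,"tz":0.3,"gripper":1.5},{"wx":0,"wy":0,"wz":0,"tx":0,"ty":0,"tz":0.3,"gripper":1.5}])

```text
t: 23.18
position: [558.3, -40.5, 31.4]
orientation: [1.0, -0.0, 0.0, 0.0]
wrist_force: [1.1, -0.4, -1.8]
width: 22.9
grasp_force: 19.8
```

```bash
python3 -c "
from h import *
rel(3,29)"
```

```text
t 23.43 pos [558.27 -40.47  31.4 ] F [ 1.2 -0.2 -2. ] w 23.2
1 [5.5794e+02 1.9536e+02 8.2190e+01 6.0000e-02 6.6000e+01]
2 [5.5852e+02 7.7660e+01 8.2380e+01 7.0000e-02 1.6800e+02]
well [559.1  -40.04]
disc [ 5.5891e+02 -3.9720e+01  7.7130e+01  1.0000e-01  4.0900e+02] move [ 0.19 -0.32]
disc [ 5.5894e+02 -3.9720e+01  7.6660e+01  1.1000e-01  3.7400e+02] move [ 0.16 -0.32]
```

Lid b is going down into well 3, the 67 mm one. I finish lowering it, release, and move to the right-hand lid.

Request:
arm_command(plan=[{"wx":0,"wy":0,"wz":0,"tx":0,"ty":0,"tz":0.1,"gripper":1.5},{"wx":0,"wy":0,"wz":0,"tx":0,"ty":0,"tz":0.15,"gripper":4},{"wx":0,"wy":0,"wz":0,"tx":0,"ty":0,"tz":0.1,"gripper":4},{"wx":0,"wy":0,"wz":0,"tx":0,"ty":0,"tz":0,"gripper":4.5},{"wx":0,"wy":0,"wz":0,"tx":0,"ty":0,"tz":-4,"gripper":4.5},{"wx":0,"wy":0,"wz":0,"tx":-4,"ty":0,"tz":-8,"gripper":4.5},{"wx":0,"wy":0,"wz":0,"tx":-9,"ty":-0.4,"tz":-9,"gripper":4.5},{"wx":0,"wy":0,"wz":0,"tx":-12.65,"ty":-0.4,"tz":-9,"gripper":4.5},{"wx":0,"wy":0,"wz":0,"tx":-12.65,"ty":-0.4,"tz":-9,"gripper":4.5}])

```text
t: 24.55
position: [429.6, -37.1, 121.4]
orientation: [1.0, -0.001, -0.0, 0.002]
wrist_force: [-0.0, 0.1, -0.6]
width: 44.9
grasp_force: 0.0
```

```bash
python3 - <<'E'
from h import *
s,p=avg(5);o=env.observe();o["position"]=p
print("lidb",*disc(s,o,559.1,-40,27)[:2])
cv2.imwrite("pics/w5.png",s["img"])
E
```

```text
t 24.8 pos [432.43 -36.5  121.79] F [0.1 0.2 0.3] w 45.0Traceback (most recent call last):
  File "<stdin>", line 3, in <module>
  File "h.py", line 50, in disc
    c=max(cv2.findContours(b,cv2.RETR_EXTERNAL,cv2.CHAIN_APPROX_NONE)[0],key=cv2.contourArea)
ValueError: max() iterable argument is empty
```

Request:
arm_command(plan=[{"wx":0,"wy":0,"wz":0,"tx":0,"ty":0,"tz":5,"gripper":4.5},{"wx":0,"wy":0,"wz":0,"tx":0,"ty":0,"tz":7.5,"gripper":4.5},{"wx":0,"wy":0,"wz":0,"tx":0,"ty":0,"tz":8.3,"gripper":4.5},{"wx":0,"wy":0,"wz":0,"tx":0,"ty":0,"tz":8.3,"gripper":1.5},{"wx":0,"wy":0,"wz":0,"tx":0,"ty":0,"tz":8.3,"gripper":1.5},{"wx":0,"wy":0,"wz":0,"tx":0,"ty":0,"tz":8.3,"gripper":1.5},{"wx":0,"wy":0,"wz":0,"tx":0,"ty":0,"tz":8.3,"gripper":1.5},{"wx":0,"wy":0,"wz":0,"tx":0,"ty":0,"tz":8.05,"gripper":1.5},{"wx":0,"wy":0,"wz":0,"tx":0,"ty":0,"tz":8.05,"gripper":1.5}])

```text
t: 25.92
position: [431.9, -36.5, 41.2]
orientation: [1.0, -0.0, 0.0, 0.0]
wrist_force: [-0.3, -0.5, -2.3]
width: 23.1
grasp_force: 20.0
```

```bash
python3 -c "
from h import *
avg(4)"
```

```text
t 26.12 pos [431.69 -36.47  41.  ] F [-0.2 -0.2 -2. ] w 22.5
```

Request:
arm_command(plan=[{"wx":0,"wy":0,"wz":0,"tx":1,"ty":-2,"tz":0,"gripper":1.5},{"wx":0,"wy":0,"wz":0,"tx":3,"ty":-5,"tz":0,"gripper":1.5},{"wx":0,"wy":0,"wz":0,"tx":6,"ty":-8,"tz":0,"gripper":1.5},{"wx":0,"wy":0,"wz":0,"tx":9,"ty":-10.5,"tz":0,"gripper":1.5},{"wx":0,"wy":0,"wz":0,"tx":12,"ty":-11.4,"tz":0,"gripper":1.5},{"wx":0,"wy":0,"wz":0,"tx":12.66,"ty":-11.44,"tz":0,"gripper":1.5},{"wx":0,"wy":0,"wz":0,"tx":12.66,"ty":-11.44,"tz":0,"gripper":1.5}])

```text
t: 27.0
position: [557.8, 77.6, 40.4]
orientation: [1.0, -0.0, -0.001, 0.0]
wrist_force: [-0.1, 0.3, -2.3]
width: 22.9
grasp_force: 20.0
```

```bash
python3 - <<'E'
from h import *
s,p=avg(5);o=env.observe();o["position"]=p;px=4
m=wmap(s,o,24,620,270,400,250,px)
w=fit(m,((270-195.8)*px,(620-557.6)*px),px,620,270);print("w1",w,"-> w2",w[:2]+[.6,-117.95])
for z in(35,36,37): print(z,disc(s,o,558.4,78,z)[0])
for z in(27,34): print("lidb",z,*disc(s,o,559.1,-40,z)[:1])
cv2.imwrite("pics/w5.png",s["img"])
E
```

```text
t 27.25 pos [557.34  77.23  40.69] F [ 0.1 -0.1 -2. ] w 22.6
w1 [5.5786e+02 1.9563e+02 8.2290e+01 5.0000e-02 1.0400e+02] -> w2 [558.46  77.68]Traceback (most recent call last):
  File "<stdin>", line 5, in <module>
  File "h.py", line 50, in disc
    c=max(cv2.findContours(b,cv2.RETR_EXTERNAL,cv2.CHAIN_APPROX_NONE)[0],key=cv2.contourArea)
ValueError: max() iterable argument is empty
```

```bash
sed -i 's/for th in(225,235,242)/for th in(218,230)/' h.py; python3 - <<'E'
from h import *
s,p=avg(5);o=env.observe();o["position"]=p;cv2.imwrite("pics/w5.png",s["img"])
for z in(35,36,37):
    try: print(z,disc(s,o,558.4,78,z)[0])
    except Exception as e: print(e)
E
```

```text
t 27.5 pos [558.05  77.55  41.07] F [-0.  -0.2 -2. ] w 23.1
35 [5.5698e+02 7.8300e+01 7.8320e+01 1.0000e-01 4.1800e+02]
36 [5.5756e+02 7.8320e+01 7.7740e+01 1.0000e-01 3.9900e+02]
37 [5.5809e+02 7.8320e+01 7.7240e+01 1.0000e-01 4.0100e+02]
```

View pics/w5.png

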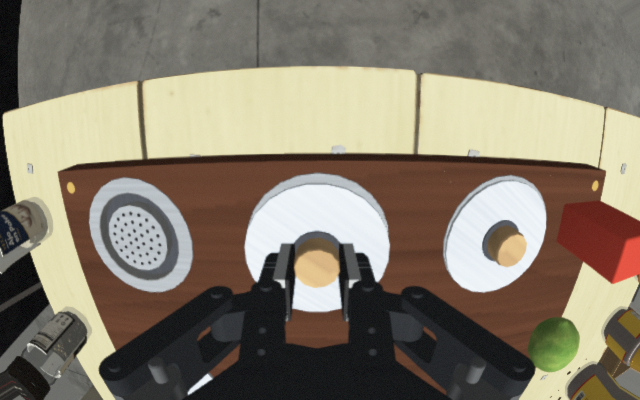

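Request:
arm_command(plan=[{"wx":0,"wy":0,"wz":0,"tx":0.07,"ty":-0.03,"tz":0,"gripper":1.5},{"wx":0,"wy":0,"wz":0,"tx":0.07,"ty":-0.03,"tz":0.1,"gripper":1.5},{"wx":0,"wy":0,"wz":0,"tx":0.07,"ty":-0.03,"tz":0.2,"gripper":1.5},{"wx":0,"wy":0,"wz":0,"tx":0.07,"ty":-0.03,"tz":0.3,"gripper":1.5},{"wx":0,"wy":0,"wz":0,"tx":0.07,"ty":-0.03,"tz":0.4,"gripper":1.5},{"wx":0,"wy":0,"wz":0,"tx":0.07,"ty":-0.03,"tz":0.4,"gripper":1.5}])

```text
t: 28.25
position: [559.2, 78.4, 38.5]
orientation: [1.0, -0.0, 0.0, 0.001]
wrist_force: [-5.3, -0.8, 10.3]
width: 23.0
grasp_force: 21.1
```

```bash
python3 - <<'E'
from h import *
s,p=avg(6);o=env.observe();o["position"]=p;px=4
m=wmap(s,o,24,620,270,400,250,px)
w=fit(m,((270-195.8)*px,(620-557.6)*px),px,620,270);print("w1",w,"-> w2",w[:2]+[.6,-117.95])
for z in(31,34): print(z,disc(s,o,558.4,78,z)[0])
E
```

```text
t 28.55 pos [559.23  78.37  38.48] F [-4.  -0.7  9.9] w 22.4
w1 [5.5785e+02 1.9568e+02 8.2400e+01 6.0000e-02 1.6800e+02] -> w2 [558.45  77.73]
31 [5.573e+02 7.912e+01 7.911e+01 1.100e-01 4.310e+02]
34 [5.5897e+02 7.9110e+01 7.7470e+01 1.0000e-01 4.0500e+02]
```

Request:
arm_command(plan=[{"wx":0,"wy":0,"wz":0,"tx":-0.05,"ty":0.07,"tz":-0.35,"gripper":1.5},{"wx":0,"wy":0,"wz":0,"tx":-0.05,"ty":0.07,"tz":-0.35,"gripper":1.5},{"wx":0,"wy":0,"wz":0,"tx":-0.05,"ty":0.07,"tz":-0.25,"gripper":1.5},{"wx":0,"wy":0,"wz":0,"tx":-0.05,"ty":0.07,"tz":-0.15,"gripper":1.5},{"wx":0,"wy":0,"wz":0,"tx":-0.05,"ty":0.07,"tz":-0.05,"gripper":1.5},{"wx":0,"wy":0,"wz":0,"tx":-0.05,"ty":0.07,"tz":0,"gripper":1.5}])

```text
t: 29.3
position: [558.6, 77.5, 38.4]
orientation: [1.0, -0.0, -0.0, 0.001]
wrist_force: [-6.1, -1.5, 13.8]
width: 22.7
grasp_force: 21.3
```

```bash
python3 - <<'E'
from h import *
s,p=avg(6);o=env.observe();o["position"]=p;px=4
m=wmap(s,o,24,620,270,400,250,px)
w=fit(m,((270-195.8)*px,(620-557.6)*px),px,620,270);print("w1",w,"-> w2",w[:2]+[.6,-117.95])
for z in(31,34): print(z,disc(s,o,558.4,78,z)[0])
E
```

```text
t 29.6 pos [558.57  77.48  38.48] F [-5.2 -1.4 12. ] w 22.7
w1 [5.5786e+02 1.9572e+02 8.2390e+01 7.0000e-02 1.7200e+02] -> w2 [558.46  77.77]
31 [5.566e+02 7.823e+01 7.917e+01 9.000e-02 4.140e+02]
34 [5.5827e+02 7.8260e+01 7.7520e+01 1.0000e-01 4.1000e+02]
```

Well aligned and still up, so the right-hand lid belongs to well 1. I slide it there.

Request:
arm_command(plan=[{"wx":0,"wy":0,"wz":0,"tx":0,"ty":0,"tz":-0.38,"gripper":1.5},{"wx":0,"wy":0,"wz":0,"tx":0,"ty":-2,"tz":-0.38,"gripper":1.5},{"wx":0,"wy":0,"wz":0,"tx":0,"ty":-5,"tz":-0.38,"gripper":1.5},{"wx":0,"wy":0,"wz":0,"tx":0,"ty":-8,"tz":-0.38,"gripper":1.5},{"wx":0,"wy":0,"wz":0,"tx":-0.04,"ty":-10.8,"tz":-0.38,"gripper":1.5},{"wx":0,"wy":0,"wz":0,"tx":-0.04,"ty":-11.8,"tz":-0.38,"gripper":1.5},{"wx":0,"wy":0,"wz":0,"tx":-0.04,"ty":-11.8,"tz":-0.38,"gripper":1.5}])

```text
t: 30.48
position: [557.9, 195.7, 40.4]
orientation: [1.0, 0.0, -0.0, 0.0]
wrist_force: [0.0, 0.4, -2.1]
width: 22.8
grasp_force: 20.1
```

```bash
cat >> h.py <<'E'
def rel1(z):
    s,p=avg(6);o=env.observe();o["position"]=p;px=4
    m=wmap(s,o,24,620,270,400,250,px)
    w=fit(m,((270-77.9)*px,(620-558.4)*px),px,620,270);w1=w[:2]+[-.6,117.95];print("w2",w,"-> w1",w1)
    d=disc(s,o,557.8,195.8,z)[0];print("disc",d,"move by disc",(w1-d[:2]).round(2),"by tcp y",round(w1[1]-p[1],2))
E
python3 -c "
from h import *
rel1(36)"
```

```text
t 30.77 pos [558.42 193.94  40.47] F [-0.2 -0.7 -2.1] w 22.5
w2 [5.5847e+02 7.8410e+01 8.2150e+01 5.0000e-02 1.3500e+02] -> w1 [557.87 196.36]
disc [5.5826e+02 1.9472e+02 7.7540e+01 9.0000e-02 4.1900e+02] move by disc [-0.39  1.64] by tcp y 2.42
```

```bash
python3 -c "
from h import *
rel1(36)"
```

```text
t 31.07 pos [558.3  194.99  40.75] F [-0.1 -0.1 -1.4] w 22.5
w2 [5.5856e+02 7.7990e+01 8.2190e+01 6.0000e-02 1.7000e+02] -> w1 [557.96 195.94]
disc [5.5800e+02 1.9577e+02 7.7680e+01 9.0000e-02 4.0700e+02] move by disc [-0.04  0.17] by tcp y 0.95
```

Request:
arm_command(plan=[{"wx":0,"wy":0,"wz":0,"tx":0,"ty":-0.05,"tz":0,"gripper":1.5},{"wx":0,"wy":0,"wz":0,"tx":0,"ty":-0.05,"tz":0.1,"gripper":1.5},{"wx":0,"wy":0,"wz":0,"tx":0,"ty":-0.05,"tz":0.2,"gripper":1.5},{"wx":0,"wy":0,"wz":0,"tx":0,"ty":-0.05,"tz":0.3,"gripper":1.5},{"wx":0,"wy":0,"wz":0,"tx":0,"ty":-0.05,"tz":0.4,"gripper":1.5},{"wx":0,"wy":0,"wz":0,"tx":0,"ty":-0.05,"tz":0.4,"gripper":1.5}])

```text
t: 31.82
position: [558.1, 196.0, 36.6]
orientation: [1.0, -0.0, -0.0, 0.0]
wrist_force: [0.2, 0.3, -2.0]
width: 22.8
grasp_force: 20.1
```

```bash
python3 -c "
from h import *
rel1(33)"
```

```text
t 32.12 pos [558.18 196.04  36.75] F [-0.1  0.1 -1.7] w 22.6
w2 [5.5848e+02 7.8300e+01 8.2190e+01 6.0000e-02 1.7400e+02] -> w1 [557.88 196.25]
disc [5.5840e+02 1.9678e+02 7.7180e+01 9.0000e-02 4.3000e+02] move by disc [-0.52 -0.53] by tcp y 0.21
```

Below the contact height with no load, so it is going in. I lower it fully, release and go to the last lid.

Request:
arm_command(plan=[{"wx":0,"wy":0,"wz":0,"tx":-0.02,"ty":0.01,"tz":0.15,"gripper":1.5},{"wx":0,"wy":0,"wz":0,"tx":-0.02,"ty":0.01,"tz":0.3,"gripper":1.5},{"wx":0,"wy":0,"wz":0,"tx":-0.02,"ty":0.01,"tz":0.45,"gripper":1.5},{"wx":0,"wy":0,"wz":0,"tx":-0.02,"ty":0.01,"tz":0.5,"gripper":1.5}])

```text
t: 32.62
position: [557.9, 195.9, 32.0]
orientation: [1.0, -0.0, -0.0, 0.0]
wrist_force: [-2.4, -1.1, 3.6]
width: 22.9
grasp_force: 20.5
```

```bash
python3 -c "
from h import *
rel1(28)"
```

```text
t 32.92 pos [557.94 195.88  32.03] F [-1.7 -0.8  2.6] w 22.4
w2 [5.5848e+02 7.8260e+01 8.2190e+01 7.0000e-02 1.7000e+02] -> w1 [557.88 196.21]
disc [5.5787e+02 1.9663e+02 7.7510e+01 9.0000e-02 4.0400e+02] move by disc [ 0.01 -0.42] by tcp y 0.33
```

Request:
arm_command(plan=[{"wx":0,"wy":0,"wz":0,"tx":0,"ty":0,"tz":0,"gripper":4},{"wx":0,"wy":0,"wz":0,"tx":0,"ty":0,"tz":0,"gripper":4.5},{"wx":0,"wy":0,"wz":0,"tx":0,"ty":0,"tz":-4,"gripper":4.5},{"wx":0,"wy":0,"wz":0,"tx":-3,"ty":0,"tz":-8,"gripper":4.5},{"wx":0,"wy":0,"wz":0,"tx":-8,"ty":-0.16,"tz":-9,"gripper":4.5},{"wx":0,"wy":0,"wz":0,"tx":-13,"ty":-0.16,"tz":-9,"gripper":4.5},{"wx":0,"wy":0,"wz":0,"tx":-13,"ty":-0.16,"tz":-6,"gripper":4.5},{"wx":0,"wy":0,"wz":0,"tx":-13,"ty":-0.16,"tz":-4,"gripper":4.5},{"wx":0,"wy":0,"wz":0,"tx":-13,"ty":-0.16,"tz":-4,"gripper":4.5}])

```text
t: 34.05
position: [426.8, 197.3, 70.7]
orientation: [1.0, 0.0, -0.001, 0.0]
wrist_force: [-1.0, -0.1, 0.7]
width: 45.1
grasp_force: 0.0
```

```bash
python3 - <<'E'
from h import *
avg(3)
s,p=avg(4);o=env.observe();o["position"]=p
print(disc(s,o,428,197.5,34))
E
```

```text
t 34.2 pos [428.18 197.96  72.11] F [-0.1 -0.7 -0. ] w 44.9
t 34.4 pos [428.64 197.94  72.46] F [-0.1  0.  -0.1] w 44.8
[array([4.2797e+02, 1.9761e+02, 7.7730e+01, 1.0000e-01, 6.0800e+02]), array([4.2795e+02, 1.9691e+02, 7.6380e+01, 3.1000e-01, 4.7100e+02])]
```

Lid at (428.0, 197.6), TCP at (428.5, 197.9). I descend to z 38.5 and grip.

Request:
arm_command(plan=[{"wx":0,"wy":0,"wz":0,"tx":-0.05,"ty":0.03,"tz":2,"gripper":4.5},{"wx":0,"wy":0,"wz":0,"tx":-0.05,"ty":0.03,"tz":3.35,"gripper":4.5},{"wx":0,"wy":0,"wz":0,"tx":-0.05,"ty":0.03,"tz":3.35,"gripper":1.5},{"wx":0,"wy":0,"wz":0,"tx":-0.05,"ty":0.03,"tz":3.35,"gripper":1.5},{"wx":0,"wy":0,"wz":0,"tx":-0.05,"ty":0.03,"tz":3.35,"gripper":1.5},{"wx":0,"wy":0,"wz":0,"tx":-0.05,"ty":0.03,"tz":3.35,"gripper":1.5},{"wx":0,"wy":0,"wz":0,"tx":-0.05,"ty":0.03,"tz":3.1,"gripper":1.5},{"wx":0,"wy":0,"wz":0,"tx":-0.05,"ty":0.03,"tz":3.1,"gripper":1.5}])

```text
t: 35.4
position: [427.7, 197.4, 41.1]
orientation: [1.0, -0.0, 0.0, 0.0]
wrist_force: [-0.6, -0.5, -0.7]
width: 22.9
grasp_force: 20.0
```

```bash
python3 -c "
from h import *
avg(5)"
```

```text
t 35.65 pos [427.5  197.24  40.79] F [-0.1 -0.2 -1.6] w 23.3
```

Request:
arm_command(plan=[{"wx":0,"wy":0,"wz":0,"tx":1,"ty":2,"tz":0,"gripper":1.5},{"wx":0,"wy":0,"wz":0,"tx":3,"ty":5,"tz":0,"gripper":1.5},{"wx":0,"wy":0,"wz":0,"tx":6,"ty":8,"tz":0,"gripper":1.5},{"wx":0,"wy":0,"wz":0,"tx":9,"ty":10.5,"tz":0,"gripper":1.5},{"wx":0,"wy":0,"wz":0,"tx":12,"ty":11.7,"tz":0,"gripper":1.5},{"wx":0,"wy":0,"wz":0,"tx":13.05,"ty":11.92,"tz":0,"gripper":1.5},{"wx":0,"wy":0,"wz":0,"tx":13.05,"ty":11.92,"tz":0,"gripper":1.5},{"wx":0,"wy":0,"wz":0,"tx":13.05,"ty":11.92,"tz":0,"gripper":1.5}])

```text
t: 36.65
position: [556.5, 79.3, 40.6]
orientation: [1.0, 0.001, -0.001, -0.0]
wrist_force: [-0.0, -0.2, -1.6]
width: 23.0
grasp_force: 20.1
```

```bash
python3 - <<'E'
from h import *
avg(3)
s,p=avg(6);o=env.observe();o["position"]=p;px=4
for z in(36,37): print(z,disc(s,o,558.4,78,z)[0])
for z in(27,34): print(z,"c",disc(s,o,557.8,196,z)[0],"b",disc(s,o,559.1,-40,z)[0])
E
```

```text
t 36.8 pos [556.86  78.88  40.72] F [-0.1 -0.4 -1.6] w 23.0
t 37.1 pos [557.63  78.23  40.86] F [-0.   0.1 -1.5] w 23.1
36 [5.5841e+02 7.8980e+01 7.8070e+01 9.0000e-02 3.9700e+02]
37 [5.5894e+02 7.8980e+01 7.7550e+01 9.0000e-02 3.9500e+02]
27 c [5.5728e+02 1.9645e+02 7.7800e+01 1.1000e-01 7.4500e+02] b [ 5.5793e+02 -3.8960e+01  7.7670e+01  1.1000e-01  6.9700e+02]
34 c [5.6084e+02 1.9117e+02 7.4300e+01 1.1000e-01 7.0800e+02] b [ 5.615e+02 -3.365e+01  7.416e+01  1.200e-01  7.100e+02]
```

Request:
arm_command(plan=[{"wx":0,"wy":0,"wz":0,"tx":-0.03,"ty":0.02,"tz":0,"gripper":1.5},{"wx":0,"wy":0,"wz":0,"tx":-0.03,"ty":0.02,"tz":0.1,"gripper":1.5},{"wx":0,"wy":0,"wz":0,"tx":-0.03,"ty":0.02,"tz":0.2,"gripper":1.5},{"wx":0,"wy":0,"wz":0,"tx":-0.03,"ty":0.02,"tz":0.3,"gripper":1.5},{"wx":0,"wy":0,"wz":0,"tx":-0.03,"ty":0.02,"tz":0.4,"gripper":1.5},{"wx":0,"wy":0,"wz":0,"tx":-0.03,"ty":0.02,"tz":0.4,"gripper":1.5}])

```text
t: 37.85
position: [557.5, 77.9, 36.6]
orientation: [1.0, -0.0, -0.0, 0.0]
wrist_force: [-0.1, 0.4, -1.6]
width: 22.6
grasp_force: 20.1
```

```bash
python3 -c "
from h import *
avg(5)"
```

```text
t 38.1 pos [557.65  77.85  36.75] F [ 0.1  0.1 -1.5] w 22.8
```

It is going in. I lower the rest, release and rise for a check.

Request:
arm_command(plan=[{"wx":0,"wy":0,"wz":0,"tx":0,"ty":0,"tz":0.15,"gripper":1.5},{"wx":0,"wy":0,"wz":0,"tx":0,"ty":0,"tz":0.3,"gripper":1.5},{"wx":0,"wy":0,"wz":0,"tx":0,"ty":0,"tz":0.45,"gripper":1.5},{"wx":0,"wy":0,"wz":0,"tx":0,"ty":0,"tz":0.5,"gripper":1.5},{"wx":0,"wy":0,"wz":0,"tx":0,"ty":0,"tz":0.5,"gripper":4},{"wx":0,"wy":0,"wz":0,"tx":0,"ty":0,"tz":0.5,"gripper":4.5},{"wx":0,"wy":0,"wz":0,"tx":0,"ty":0,"tz":-4,"gripper":4.5},{"wx":0,"wy":0,"wz":0,"tx":0,"ty":0,"tz":-10,"gripper":4.5},{"wx":0,"wy":0,"wz":0,"tx":0,"ty":0,"tz":-16,"gripper":4.5},{"wx":0,"wy":0,"wz":0,"tx":0,"ty":0,"tz":-16,"gripper":4.5}])

```text
t: 39.35
position: [561.0, 79.0, 202.5]
orientation: [1.0, -0.0, 0.005, 0.0]
wrist_force: [-0.6, -0.2, 0.4]
width: 45.2
grasp_force: 0.0
```

```bash
python3 - <<'E'
from h import *
avg(5)
s,p=avg(5);o=env.observe();o["position"]=p
for n,x,y in(("c",557.8,196),("a",558.4,78),("b",559.1,-40)): print(n,disc(s,o,x,y,27)[0],disc(s,o,x,y,34)[0])
cv2.imwrite("pics/w6.png",s["img"])
E
```

```text
t 39.6 pos [557.54  77.72 196.65] F [-0.3 -0.1 -0.7] w 44.8
t 39.85 pos [556.97  77.74 195.5 ] F [0.2 0.  0.5] w 45.1
c [5.5734e+02 1.9645e+02 7.8240e+01 1.1000e-01 6.3100e+02] [5.5910e+02 1.9378e+02 7.6550e+01 1.1000e-01 6.1100e+02]
a [5.5836e+02 7.8420e+01 7.8610e+01 1.2000e-01 6.3500e+02] [5.6017e+02 7.8440e+01 7.6800e+01 1.2000e-01 6.3100e+02]
b [ 5.5793e+02 -3.9160e+01  7.8190e+01  1.1000e-01  6.0300e+02] [ 5.5973e+02 -3.6530e+01  7.6470e+01  1.0000e-01  5.8000e+02]
```

View pics/w6.png

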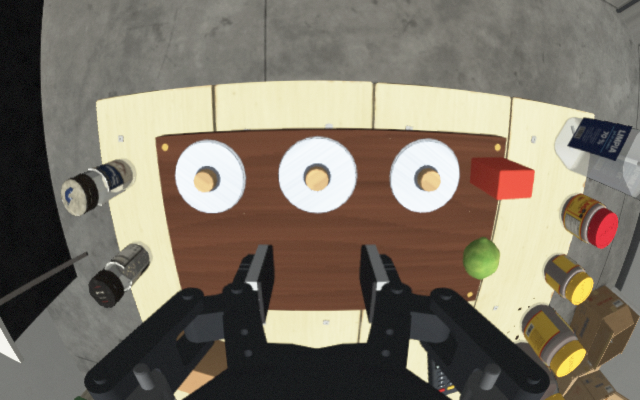

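The three lids at (210,177), (317,175) and (425,176) look equal and seated, and the bystanders are untouched. I confirm the last one with a light press on its knob with closed fingers.

Request:
arm_command(plan=[{"wx":0,"wy":0,"wz":0,"tx":0.1,"ty":0,"tz":6,"gripper":0},{"wx":0,"wy":0,"wz":0,"tx":0.1,"ty":0,"tz":11,"gripper":0},{"wx":0,"wy":0,"wz":0,"tx":0.1,"ty":0,"tz":13.5,"gripper":0},{"wx":0,"wy":0,"wz":0,"tx":0.1,"ty":0,"tz":14.5,"gripper":0},{"wx":0,"wy":0,"wz":0,"tx":0.1,"ty":0,"tz":15,"gripper":0},{"wx":0,"wy":0,"wz":0,"tx":0.1,"ty":0,"tz":15.2,"gripper":0},{"wx":0,"wy":0,"wz":0,"tx":0.1,"ty":0,"tz":15.4,"gripper":0},{"wx":0,"wy":0,"wz":0,"tx":0.1,"ty":0,"tz":15.4,"gripper":0}])

```text
t: 40.85
position: [559.0, 77.8, 43.2]
orientation: [1.0, -0.0, 0.0, 0.0]
wrist_force: [0.3, -0.0, 0.2]
width: -0.2
grasp_force: 0.0
```

```bash
python3 -c "
from h import *
avg(4)"
```

```text
t 41.05 pos [558.93  77.81  43.18] F [ 0.2 -0.2  1.1] w 0.0
```

The knob top is at 43 mm, which is the seated height. I retreat and hand in.

Request:
arm_command(plan=[{"wx":0,"wy":0,"wz":0,"tx":0,"ty":0,"tz":-4,"gripper":0},{"wx":0,"wy":0,"wz":0,"tx":0,"ty":0,"tz":-10,"gripper":0},{"wx":0,"wy":0,"wz":0,"tx":0,"ty":0,"tz":-16,"gripper":0},{"wx":0,"wy":0,"wz":0,"tx":0,"ty":0,"tz":-16,"gripper":0},{"wx":0,"wy":0,"wz":0,"tx":0,"ty":0,"tz":-16,"gripper":0},{"wx":0,"wy":0,"wz":0,"tx":0,"ty":0,"tz":-16,"gripper":0}])

```text
t: 41.8
position: [557.6, 77.5, 201.0]
orientation: [1.0, -0.0, -0.001, 0.0]
wrist_force: [-0.5, 0.2, -1.3]
width: 0.2
grasp_force: 0.0
```

```bash
python3 -c "
from h import *
avg(2);print(env.close_job())"
```

```text
t 41.9 pos [557.73  77.61 201.13] F [-0.3 -0.2  0.1] w 0.2
the job is handed in; nothing more can be done
None
```

All three wells are closed, each with the lid that dropped into it: the right-hand lid is in the left well, the left-hand one in the middle well and the middle one in the right well; the other things look untouched, and the job was handed in at about 42 s.

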